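# Open the childproof drawer by its hidden catch

### The job

The matches are locked in the childproof wooden box. Slide a fingertip along the steel bar on its top front edge, pressing lightly, until it drops at the hidden catch; press the catch so that the drawer springs ajar, then draw the drawer out by its handle as far as it goes. Be gentle with the bar, and leave the things standing on the box as they are.

Things in the scene. Friction and masses are not known exactly. Their poses are not given: they have to be found in the camera images.
- safety_box: childproof pale wooden box, 280 mm wide, 140 deep, 90 high to its top board, fixed to the worktop. Origin at the centre of its underside; x points to its back (the drawer opens towards -x), y along its width to the left as seen from the front, z up. A hidden catch in the steel bar on top locks the drawer; the catch lets go when about 8 mm down (4 to 5 N) and stops at about 11 mm (6 N).
- press_rail: plain steel bar along the front of the box's top: 260 mm long (along the box's y), 30 wide, 14 proud of the top board. Origin in the middle of its top face, axes as the box's. Sprung: sinks about 1 mm per 4 N to a stop 5 mm down; that alone releases nothing. One piece of it, 38 mm long, full width, flush, with no visible seam, is the catch. More than 30 N on bar or catch damages it.
- search_left (a point): point on the middle line of the bar's top face, 37 mm to the left (box +y) of its middle. The middle of the 38 mm catch piece lies somewhere between this point and search_right: different each time, not given. Its spring is soft (yields at 2 to 3 N, then 0.4 N per mm): a closed fingertip slid along the bar at a push of 8 N feels it fall to 3 or 4 N once wholly on it.
- search_right (a point): the same, 37 mm to the right (box -y) of the bar's middle. A fingertip that still overlaps the stiff bar beside the catch cannot push the catch down. The bar's edges at the recess and the catch's edges are rounded by 4 mm.
- drawer (a joint): how far the drawer below the bar is out, in m: 0 shut and locked, about 0.03 to 0.045 after the catch has let it spring ajar by itself, 0.080 at the stop (fully out). It slides along the box's -x, stays where it is left and takes 1 to 3 N to draw.
- drawer_handle (a point): middle of the drawer's steel bar handle: 80 mm long along the box's y, about 10 mm thick, 56 mm above the worktop, its centre line 35 mm in front of the drawer's front (flush with the box when shut); moves with the drawer. Axes as the box's. Free from above, to be pinched or hooked; the bar on top of the box reaches 104 mm above the worktop.
- tin_small: small food tin, 58 mm across, 72 mm tall, standing loose on the box's top board; origin at the centre of its underside; not to be disturbed.
- timer: white round kitchen timer, 66 mm across, 46 mm tall, standing loose on the box's top board; origin at the centre of its underside; not to be disturbed.

How it is judged:
By the outcome, as a careful person would: the job done as asked, in the order asked, and still so for the second after the job is handed in, with the robot touching nothing.
It also fails if it takes over 61 s, if anything falls off the work surface, if the arm or the gripper's body presses on something with over 40 N, if the wrist force passes 120 N, or if a joint passes its speed limit or range.

### The arm

A 6-joint arm with a two-finger parallel gripper is mounted at the origin on a cart in front of the work surface, level with it; the furniture and walls round the work are solid. World frame = base frame: x ahead of the robot, y to its left, z up, the work surface at z = 0. Lengths are in m, angles in rad, forces in N, time in s.
With the tool pointing down it reaches from about 0.35 to 0.975 m from the base axis. Payload 17.4 kg.
Tool frame: the origin (TCP) lies at the very end of the fingers, on their centre line; the grasp point (between the pads) lies 19 mm behind it (grip_depth is the distance from the TCP to the grasp point, in m); z points along the fingers, y is the direction in which the jaws open and shut (so a half turn about z gives the same grasp; the last joint's range is limited). The gripper opens to 85 mm and grips with 20 to 120 N. Pads are 22 mm wide; open, the fingers measure 114 mm over their backs; the gripper's body (76 mm by 85 mm) begins 54 mm behind the grasp point. The pads swing forward as they close: fully open they stand 13 mm farther back than shut.
Start: joints at [-1.338, 0.116, 1.442, -0, 1.584, -0.038], TCP at [0.181, -0.65, 0.231] pointing down, gripper open.
Joint ranges: [-2.83, 2.83], [-0.83, 2.19], [0.07, 2.5], [-1.14, 4.28], [0.01, 3], [-2.97, 2.97]. Speed limits (rad/s): [1.89, 1.89, 2.22, 3.14, 3.14, 3.14].

### API

Orientations are given as a 3x3 rotation matrix whose columns are the frame's x, y, z axes.
In Python, from rig import state, get_image, job_done, grip_depth gives the robot as it stands.
- The arm moves only by the tool apply_moves, never from a script. Its argument "series" is a list of rows, each an object with "linear": the shift along the tool's x, y, z in mm, a list of three; "rot": the turn, a rotation vector about the tool's x, y, z in rad, a list of three; "gripper": the closure, from 0 (fully open) to 1 (shut). In form: [{"linear": [x, y, z], "rot": [ax, ay, az], "gripper": gripper}, ...]. A call has 1 to 10 rows; each row is the pose to reach, as a shift and turn from the pose commanded when the call began, along the tool's axes at that moment; what a row does not reach only later rows make up. A row lasts 1/12 s, in which the tool goes at most 41.7 mm and 7.16 degrees, less where a joint would pass 70% of its speed; a pose out of reach is approached as far as the arm can. A call with a gripper value outside its range is refused whole. The fingers move at their own pace and stop on an object; "newtons" is the grip in N (left out, the last holds). Time passes only in rows, so rows that repeat a pose let the fingers close. It gives the time, the measured TCP pose, the force and the opening at its end, in the units of the state.
- state(): the state, without advancing time (a new reading comes with each control period).
- get_image(name): name is "side" or "top" or "wrist"; returns a dict with "img" (480x640x3 uint8, red, green, blue), "fov_y" (degrees; the focal length in pixels is half the picture's height over the tangent of half this angle, whatever the lens; pixels are square), "cx", "cy" (the principal point, pixels), "rvec" (rotation vector, rad) and "tvec" (3), from world to camera coordinates, as OpenCV has them. Camera axes: x right, y down, z forward; pixel columns grow to the right and rows downward; lengths in m; the calibration is good to about 2 mm. A picture is of the moment at which its call begins. There is no depth.
- job_done(): hands the job in, once; it reports no verdict.
The state is a dict: "clock": time; "qpos": joint angles; "joint_velocities": joint speeds; "effort": joint torques, N m; "position": TCP position; "orientation": TCP orientation; "force": force on the tool from outside, world axes, zero at the start; "ft_torque": the same for the moment, N m; "gripper_width": opening from 0.0 (shut) to 1.0 (fully open).
Only numpy, scipy, OpenCV 4.12 (cv2) and the standard library are available. Lean on these libraries where they do the work, as an engineer would, in place of code of your own. Each camera call takes 0.05 s, during which the arm holds its last target. There are 200 camera calls.

## Working session

There is one attempt and no reset: what is moved stays moved. The work goes in short steps, Python scripts to look and compute and a tool call to move; the robot and the scene stay as the last step left them, time stands still between calls to the robot, and variables do not carry over. Pictures are saved under pics/ and viewed, about 8 in all and at most 12, crops included, and the job is handed in when it is done.

Besides the shell and the picture viewer there is one more tool, called after "Call:" as name(argument=value, ...), one argument or row to a line, values as JSON. apply_moves: Moves the arm, as the interface text tells. Its arguments: {"type":"object","properties":{"series":{"type":"array"},"newtons":{"type":"number"}},"required":["series"]}

```bash
ls; mkdir -p pics; python3 - <<'E'
from rig import state,get_image
import cv2,numpy as np
s=state();print(s)
for n in("side","top"):
    d=get_image(n);cv2.imwrite(f"pics/{n}0.png",d["img"][:,:,::-1])
    print(n,d["fov_y"],d["cx"],d["cy"],d["rvec"],d["tvec"],[k for k in d])
    np.savez(f"pics/{n}0.npz",**{k:d[k] for k in("fov_y","cx","cy","rvec","tvec")})
E
```

```text
pics
{'clock': 0.0, 'qpos': array([-1.33780619e+00,  1.16518802e-01,  1.44228124e+00, -9.32408704e-07,
        1.58401226e+00, -3.77712608e-02]), 'joint_velocities': array([ 6.59702957e-04,  3.75641401e-04, -7.38837654e-04, -2.81478890e-05,
        8.77698856e-04,  3.56862449e-04]), 'effort': array([ 4.37662471e-03, -7.31994796e+01, -6.32484841e+01,  2.92886616e-04,
        6.36707482e-03, -3.77430115e-05]), 'position': array([ 0.18050331, -0.65021359,  0.23053013]), 'orientation': array([[ 9.63567538e-01,  2.67464990e-01, -2.82511044e-04],
       [ 2.67465135e-01, -9.63566808e-01,  1.18648649e-03],
       [ 4.51253312e-05, -1.21882172e-03, -9.99999256e-01]]), 'force': array([ 0.5743737 ,  0.34293904, -0.38394654]), 'ft_torque': array([-0.07184051, -0.02337071, -0.03135507]), 'gripper_width': 1.0002694376984114}
side 51.29172301764983 316.8672107126985 241.17481985729057 [ 0.12802188  2.70479288 -1.56050399] [0.59153278 0.22077634 0.61969379] ['img', 'fov_y', 'cx', 'cy', 'rvec', 'tvec']
top 46.9121434067437 320.30159079803224 232.61841245243647 [ 2.15813433 -2.13446138  0.15839242] [-0.35463691  0.59207411  0.84888341] ['img', 'fov_y', 'cx', 'cy', 'rvec', 'tvec']
```

View pics/side0.png

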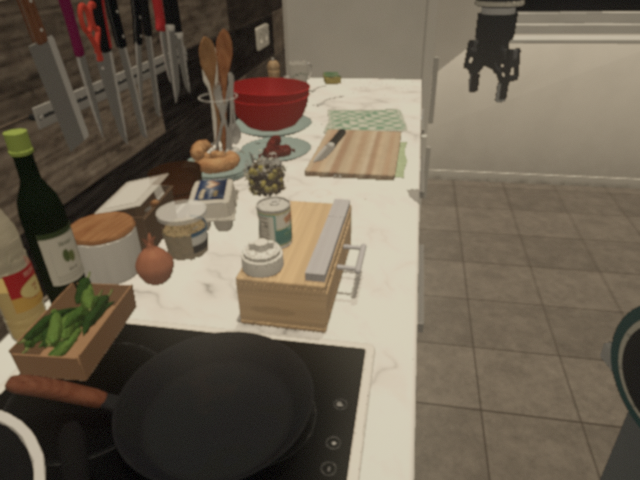

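View pics/top0.png

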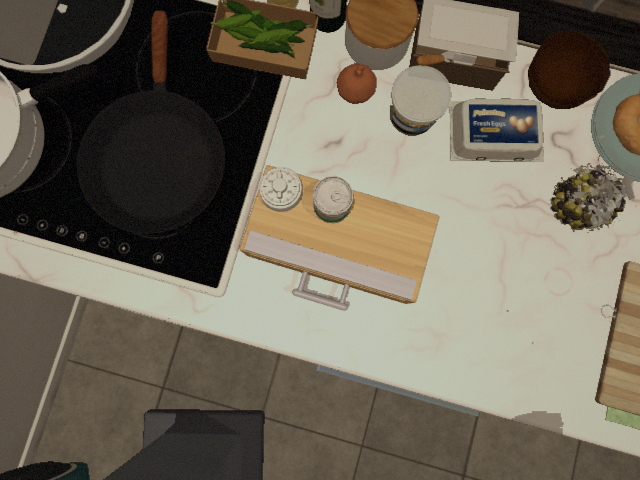

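```bash
cat > h.py <<'E'
import cv2,numpy as np
def cam(n):
    d=np.load(n); f=240/np.tan(np.radians(d["fov_y"]/2))
    K=np.array([[f,0,d["cx"]],[0,f,d["cy"]],[0,0,1.]])
    return K,cv2.Rodrigues(d["rvec"])[0],d["tvec"],d["rvec"]
def ray(c,uv,z):
    K,R,t,_=c; C=-R.T@t; v=R.T@np.linalg.solve(K,[*uv,1]); return C+v*(z-C[2])/v[2]
def proj(c,P): return cv2.projectPoints(np.atleast_2d(np.float64(P)),c[3],c[2],c[0],None)[0][:,0]
E
python3 - <<'E'
from h import *
c=cam("pics/top0.npz");s=cam("pics/side0.npz")
im=cv2.imread("pics/top0.png")
print([im[y,x].tolist() for x,y in((300,255),(360,270),(330,240),(450,270),(330,275))])
hsv=cv2.cvtColor(im,cv2.COLOR_BGR2HSV)
m=((hsv[...,1]<45)&(hsv[...,2]>120)&(hsv[...,2]<185)).astype(np.uint8)
z=np.zeros_like(m);z[225:305,240:422]=1;m*=z
n,l,st,_=cv2.connectedComponentsWithStats(m,connectivity=4);k=1+np.argmax(st[1:,4]);print(st[k])
pts=np.argwhere(l==k)[:,::-1].astype(np.float32)
box=cv2.boxPoints(cv2.minAreaRect(pts));print(box)
W=np.array([ray(c,p,.104) for p in box]);print(W.round(4),W.mean(0))
print([np.linalg.norm(W[i]-W[i-1]).round(4) for i in range(4)])
big=cv2.resize(im[160:320,230:450],None,fx=3.5,fy=3.5,interpolation=cv2.INTER_CUBIC)
for p in box: cv2.circle(big,tuple(int(v) for v in ((p-[230,160]+.5)*3.5)),3,(0,0,255),1)
cv2.imwrite("pics/c1.png",big)
E
```

```text
[[157, 167, 178], [153, 163, 175], [101, 155, 189], [172, 191, 188], [98, 110, 126]]
[ 245  231  171   68 3394]
[[244.00919 249.30278]
 [249.7615  230.12846]
 [416.36703 280.1101 ]
 [410.61472 299.28442]]
[[ 0.5606 -0.2342  0.104 ]
 [ 0.5897 -0.2419  0.104 ]
 [ 0.5174 -0.4915  0.104 ]
 [ 0.489  -0.4826  0.104 ]] [ 0.53916365 -0.36254231  0.104     ]
[np.float64(0.2585), np.float64(0.0301), np.float64(0.2598), np.float64(0.0297)]
```

View pics/c1.png

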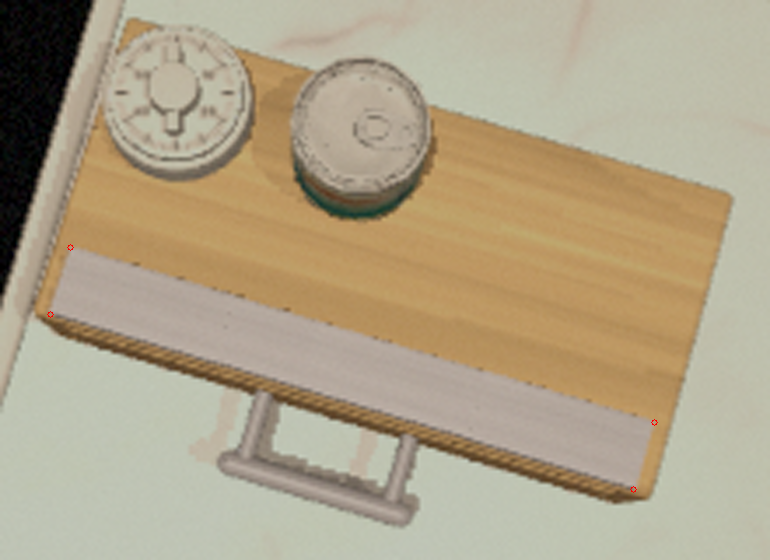

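```bash
cat >> h.py <<'E'
by=np.array([.2782,.9605,0]);bx=np.array([.9605,-.2782,0]);B0=np.array([.5392,-.3625,0])
def box(w): w=np.asarray(w)-B0; return np.array([w@bx,w@by,w[2]])*1000
def world(b): b=np.asarray(b)/1000; return B0+bx*b[0]+by*b[1]+[0,0,b[2]]
def go(b,yaw=np.arctan2(.9605,.2782)):
    "shift in tool axes (mm) and turn for TCP to box-coords b, tool x along box y"
    from rig import state
    from scipy.spatial.transform import Rotation as Ro
    s=state(); R=s["orientation"]
    Rt=np.c_[by,bx,[0,0,-1]]
    print("clock",s["clock"],"tcp box",box(s["position"]).round(1),"lin",(R.T@(world(b)-s["position"])*1000).round(1),"rot",Ro.from_matrix(R.T@Rt).as_rotvec().round(4),"F",s["force"].round(2))
E
python3 - <<'E'
from h import *
c=cam("pics/top0.npz");s=cam("pics/side0.npz")
o=np.array([230,160]);g=lambda u,v:(np.array([u,v])/3.5+o-.5)
for n,(u,v),z in(("hL",(222,464),.056),("hR",(414,516),.056),("tin top L",(291,125),.162),("tin top R",(431,125),.162),("tin topT",(362,58),.162),("tin topB",(362,192),.162),("timer L",(103,95),.125),("timer R",(252,95),.125),("timerB",(177,175),.125),("backR",(733,197),.09),("backL",(130,18),.09),("frontR",(650,497),.09),("frontL",(40,315),.09)):
    w=ray(c,g(u,v),z);print(n,w.round(4),box(w).round(1))
P=[world(b) for b in((-15,130,104),(15,130,104),(15,-130,104),(-15,-130,104))]
print("side corners",proj(s,P).round(1))
go((0,37,130))
E
```

```text
hL [ 0.4995 -0.3062  0.056 ] [-53.7  43.   56. ]
hR [ 0.4774 -0.3922  0.056 ] [-51.1 -45.7  56. ]
tin top L [ 0.6318 -0.3366  0.162 ] [ 81.7  50.6 162. ]
tin top R [ 0.6324 -0.3931  0.162 ] [ 98.1  -3.4 162. ]
tin topT [ 0.6598 -0.365   0.162 ] [116.6  31.1 162. ]
tin topB [ 0.6047 -0.3655  0.162 ] [ 63.7  15.4 162. ]
timer L [ 0.6519 -0.2563  0.125 ] [ 78.7 133.4 125. ]
timer R [ 0.6526 -0.3194  0.125 ] [ 96.9  72.9 125. ]
timerB [ 0.6178 -0.2884  0.125 ] [ 54.8  93.1 125. ]
backR [ 0.6173 -0.53    0.09  ] [ 121.6 -139.2   90. ]
backL [ 0.6952 -0.2634  0.09  ] [122.2 138.6  90. ]
frontR [ 0.4862 -0.4917  0.09  ] [ -15.  -138.9   90. ]
frontL [ 0.5618 -0.2276  0.09  ] [-15.8 135.9  90. ]
side corners [[324.5 274.9]
 [304.7 273. ]
 [334.6 198.9]
 [350.1 199.9]]
clock 0.1 tcp box [-264.5 -376.2  230.6] lin [ 442.  -212.7  100.9] rot [-1.0000e-03 -6.0000e-04 -1.0181e+00] F [-0.19 -0.22  0.45]
```

Call:
apply_moves(
  series=[
    {"linear":[442,-212,70],"rot":[0,0,-1.018],"gripper":1},
    {"linear":[442,-212,70],"rot":[0,0,-1.018],"gripper":1},
    {"linear":[442,-212,70],"rot":[0,0,-1.018],"gripper":1},
    {"linear":[442,-212,70],"rot":[0,0,-1.018],"gripper":1},
    {"linear":[442,-212,70],"rot":[0,0,-1.018],"gripper":1},
    {"linear":[442,-212,70],"rot":[0,0,-1.018],"gripper":1},
    {"linear":[442,-212,70],"rot":[0,0,-1.018],"gripper":1},
    {"linear":[442,-212,70],"rot":[0,0,-1.018],"gripper":1},
    {"linear":[442,-212,70],"rot":[0,0,-1.018],"gripper":1},
    {"linear":[442,-212,70],"rot":[0,0,-1.018],"gripper":1},
  ],
  newtons=40,
)

```text
clock: 0.93
position: [0.4923, -0.3773, 0.172]
orientation: [[0.276, 0.961, -0.0], [0.961, -0.276, 0.0], [0.0, -0.0, -1.0]]
force: [0.6, -0.3, 0.8]
gripper_width: 0.005
```

```bash
python3 -c "
from h import *
go((0,37,125))"
```

```text
clock 0.9333 tcp box [-40.9 -27.2 172. ] lin [64.1 41.  47. ] rot [-0.0002 -0.0001  0.002 ] F [ 0.57 -0.28  0.77]
```

Call:
apply_moves(
  series=[
    {"linear":[62,40,40],"rot":[0,0,0],"gripper":1},
    {"linear":[62,40,40],"rot":[0,0,0],"gripper":1},
    {"linear":[62,40,40],"rot":[0,0,0],"gripper":1},
    {"linear":[62,40,40],"rot":[0,0,0],"gripper":1},
    {"linear":[62,40,40],"rot":[0,0,0],"gripper":1},
    {"linear":[62,40,40],"rot":[0,0,0],"gripper":1},
  ],
)

```text
clock: 1.43
position: [0.5464, -0.3315, 0.1332]
orientation: [[0.279, 0.96, 0.001], [0.96, -0.279, -0.001], [-0.0, 0.001, -1.0]]
force: [0.4, -0.9, -0.5]
gripper_width: -0.004
```

```bash
python3 - <<'E'
from h import *
from rig import get_image
go((0,37,104))
for n in("wrist","top"):
    d=get_image(n);cv2.imwrite(f"pics/{n}1.png",d["img"][:,:,::-1])
    np.savez(f"pics/{n}1.npz",**{k:d[k] for k in("fov_y","cx","cy","rvec","tvec")})
E
```

```text
clock 1.4333 tcp box [ -1.7  31.8 133.2] lin [ 5.2  1.6 29.2] rot [ 0.0008  0.0004 -0.001 ] F [ 0.42 -0.87 -0.49]
```

View pics/wrist1.png

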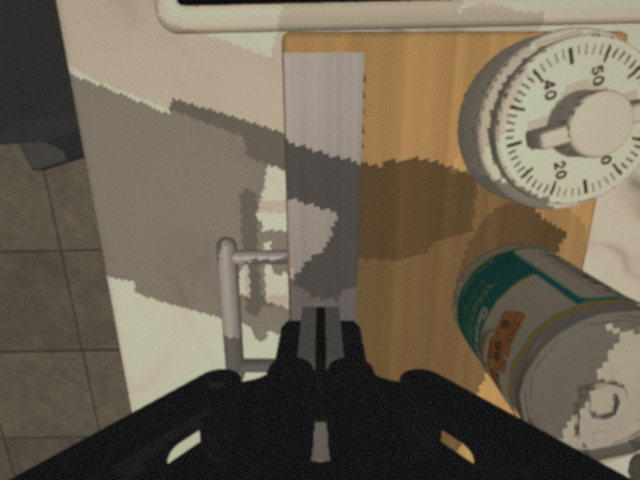

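Call:
apply_moves(
  series=[
    {"linear":[5,1,12],"rot":[0,0,0],"gripper":1},
    {"linear":[5,1,24],"rot":[0,0,0],"gripper":1},
    {"linear":[5,1,26],"rot":[0,0,0],"gripper":1},
    {"linear":[5,1,26],"rot":[0,0,0],"gripper":1},
    {"linear":[5,1,26],"rot":[0,0,0],"gripper":1},
    {"linear":[5,1,26],"rot":[0,0,0],"gripper":1},
  ],
)

```text
clock: 2.03
position: [0.5493, -0.3262, 0.1066]
orientation: [[0.278, 0.96, 0.0], [0.96, -0.278, -0.0], [-0.0, 0.0, -1.0]]
force: [0.1, 0.3, -0.3]
gripper_width: 0.0
```

```bash
python3 -c "
from h import *
go((0,37,102))"
```

```text
clock 2.0333 tcp box [ -0.4  37.7 106.6] lin [-0.7  0.4  4.6] rot [ 0.0001  0.     -0.0001] F [ 0.12  0.29 -0.26]
```

Call:
apply_moves(
  series=[
    {"linear":[0,0,1],"rot":[0,0,0],"gripper":1},
    {"linear":[0,0,2],"rot":[0,0,0],"gripper":1},
    {"linear":[0,0,3],"rot":[0,0,0],"gripper":1},
    {"linear":[0,0,3.5],"rot":[0,0,0],"gripper":1},
    {"linear":[0,0,3.5],"rot":[0,0,0],"gripper":1},
    {"linear":[0,0,3.5],"rot":[0,0,0],"gripper":1},
  ],
)

```text
clock: 2.53
position: [0.5493, -0.3261, 0.103]
orientation: [[0.278, 0.96, 0.0], [0.96, -0.278, -0.0], [-0.0, 0.0, -1.0]]
force: [-0.9, -0.0, 1.7]
gripper_width: 0.002
```

Call:
apply_moves(
  series=[
    {"linear":[0,0,0.5],"rot":[0,0,0],"gripper":1},
    {"linear":[0,0,1],"rot":[0,0,0],"gripper":1},
    {"linear":[0,0,1.4],"rot":[0,0,0],"gripper":1},
    {"linear":[0,0,1.4],"rot":[0,0,0],"gripper":1},
    {"linear":[0,0,1.4],"rot":[0,0,0],"gripper":1},
  ],
)

```text
clock: 2.95
position: [0.5493, -0.3261, 0.1016]
orientation: [[0.278, 0.96, 0.0], [0.96, -0.278, -0.0], [-0.0, 0.0, -1.0]]
force: [0.4, -0.1, 4.4]
gripper_width: 0.001
```

Call:
apply_moves(
  series=[
    {"linear":[0,0,0.5],"rot":[0,0,0],"gripper":1},
    {"linear":[0,0,1],"rot":[0,0,0],"gripper":1},
    {"linear":[0,0,1],"rot":[0,0,0],"gripper":1},
    {"linear":[0,0,1],"rot":[0,0,0],"gripper":1},
  ],
)

```text
clock: 3.28
position: [0.5492, -0.3261, 0.1005]
orientation: [[0.278, 0.961, 0.0], [0.961, -0.278, -0.0], [-0.0, 0.0, -1.0]]
force: [0.5, -0.2, 3.7]
gripper_width: -0.003
```

Call:
apply_moves(
  series=[
    {"linear":[0,0,0.5],"rot":[0,0,0],"gripper":1},
    {"linear":[0,0,1],"rot":[0,0,0],"gripper":1},
    {"linear":[0,0,1],"rot":[0,0,0],"gripper":1},
    {"linear":[0,0,1],"rot":[0,0,0],"gripper":1},
  ],
)

```text
clock: 3.62
position: [0.5492, -0.3261, 0.0994]
orientation: [[0.278, 0.96, 0.0], [0.96, -0.278, -0.0], [-0.0, 0.0, -1.0]]
force: [-0.7, -0.4, 3.0]
gripper_width: -0.002
```

The finger already seems to rest on the catch: it is 4 mm down at only 3 N. The task asks for a slide, so I'll lift off, go to the stiff bar further left and slide in from there.

Call:
apply_moves(
  series=[
    {"linear":[0,0,-4],"rot":[0,0,0],"gripper":1},
    {"linear":[0,0,-9],"rot":[0,0,0],"gripper":1},
    {"linear":[13,0,-9],"rot":[0,0,0],"gripper":1},
    {"linear":[26,0,-9],"rot":[0,0,0],"gripper":1},
    {"linear":[38,0,-8],"rot":[0,0,0],"gripper":1},
    {"linear":[38,0,-6],"rot":[0,0,0],"gripper":1},
    {"linear":[38,0,-4],"rot":[0,0,0],"gripper":1},
    {"linear":[38,0,-3.5],"rot":[0,0,0],"gripper":1},
    {"linear":[38,0,-3],"rot":[0,0,0],"gripper":1},
    {"linear":[38,0,-3],"rot":[0,0,0],"gripper":1},
  ],
)

```text
clock: 4.45
position: [0.5599, -0.2897, 0.1027]
orientation: [[0.278, 0.96, 0.0], [0.96, -0.278, 0.0], [0.0, 0.0, -1.0]]
force: [0.6, 2.6, 4.2]
gripper_width: 0.0
```

Call:
apply_moves(
  series=[
    {"linear":[0,0,0.5],"rot":[0,0,0],"gripper":1},
    {"linear":[0,0,0.9],"rot":[0,0,0],"gripper":1},
    {"linear":[0,0,0.9],"rot":[0,0,0],"gripper":1},
    {"linear":[0,0,0.9],"rot":[0,0,0],"gripper":1},
  ],
)

```text
clock: 4.78
position: [0.5599, -0.2898, 0.102]
orientation: [[0.279, 0.96, 0.0], [0.96, -0.279, -0.0], [0.0, 0.0, -1.0]]
force: [-0.3, 3.0, 6.6]
gripper_width: 0.001
```

Call:
apply_moves(
  series=[
    {"linear":[-2,0,0],"rot":[0,0,0],"gripper":1},
    {"linear":[-4,0,0],"rot":[0,0,0],"gripper":1},
    {"linear":[-6,0,0],"rot":[0,0,0],"gripper":1},
    {"linear":[-8,0,0],"rot":[0,0,0],"gripper":1},
  ],
)

```text
clock: 5.12
position: [0.5578, -0.2974, 0.1021]
orientation: [[0.278, 0.96, 0.001], [0.96, -0.278, 0.0], [0.0, 0.001, -1.0]]
force: [1.8, 4.5, 5.9]
gripper_width: 0.003
```

Call:
apply_moves(
  series=[
    {"linear":[-2,0,0],"rot":[0,0,0],"gripper":1},
    {"linear":[-4,0,0],"rot":[0,0,0],"gripper":1},
    {"linear":[-6,0,0],"rot":[0,0,0],"gripper":1},
    {"linear":[-8,0,0],"rot":[0,0,0],"gripper":1},
  ],
)

```text
clock: 5.45
position: [0.5556, -0.3051, 0.1021]
orientation: [[0.278, 0.96, 0.001], [0.96, -0.278, 0.0], [0.0, 0.001, -1.0]]
force: [1.1, 4.4, 7.0]
gripper_width: 0.001
```

Call:
apply_moves(
  series=[
    {"linear":[-2,0,0],"rot":[0,0,0],"gripper":1},
    {"linear":[-4,0,0],"rot":[0,0,0],"gripper":1},
    {"linear":[-5,0,0],"rot":[0,0,0],"gripper":1},
    {"linear":[-6,0,0],"rot":[0,0,0],"gripper":1},
  ],
)

```text
clock: 5.78
position: [0.5539, -0.3109, 0.1021]
orientation: [[0.279, 0.96, 0.001], [0.96, -0.279, 0.0], [0.0, 0.001, -1.0]]
force: [1.7, 4.9, 6.9]
gripper_width: -0.001
```

Call:
apply_moves(
  series=[
    {"linear":[-2,0,0],"rot":[0,0,0],"gripper":1},
    {"linear":[-4,0,0],"rot":[0,0,0],"gripper":1},
    {"linear":[-5,0,0],"rot":[0,0,0],"gripper":1},
    {"linear":[-5,0,0],"rot":[0,0,0],"gripper":1},
  ],
)

```text
clock: 6.12
position: [0.5522, -0.3162, 0.1017]
orientation: [[0.279, 0.96, 0.0], [0.96, -0.279, -0.001], [-0.001, 0.0, -1.0]]
force: [0.1, -1.3, 1.5]
gripper_width: -0.0
```

Call:
apply_moves(
  series=[
    {"linear":[-2,0,0],"rot":[0,0,0],"gripper":1},
    {"linear":[-4,0,0],"rot":[0,0,0],"gripper":1},
    {"linear":[-4,0,0],"rot":[0,0,0],"gripper":1},
  ],
)

```text
clock: 6.37
position: [0.5509, -0.3197, 0.1013]
orientation: [[0.279, 0.96, -0.0], [0.96, -0.279, 0.0], [0.0, -0.0, -1.0]]
force: [-0.1, 0.1, -0.2]
gripper_width: 0.001
```

Call:
apply_moves(
  series=[
    {"linear":[-2,0,0],"rot":[0,0,0],"gripper":1},
    {"linear":[-4,0,0],"rot":[0,0,0],"gripper":1},
    {"linear":[-4,0,0],"rot":[0,0,0],"gripper":1},
  ],
)

```text
clock: 6.62
position: [0.5499, -0.3235, 0.1014]
orientation: [[0.278, 0.96, -0.0], [0.96, -0.278, 0.0], [-0.0, -0.0, -1.0]]
force: [0.3, 0.7, -1.3]
gripper_width: 0.002
```

Call:
apply_moves(
  series=[
    {"linear":[-2,0,0],"rot":[0,0,0],"gripper":1},
    {"linear":[-4,0,0],"rot":[0,0,0],"gripper":1},
    {"linear":[-4,0,0],"rot":[0,0,0],"gripper":1},
  ],
)

```text
clock: 6.87
position: [0.5488, -0.3273, 0.1016]
orientation: [[0.278, 0.96, -0.0], [0.96, -0.278, -0.0], [-0.0, -0.0, -1.0]]
force: [-0.9, 0.7, 0.6]
gripper_width: -0.002
```

```bash
python3 - <<'E'
from h import *
from rig import get_image
go((0,37,102))
d=get_image("side");a=d["img"][:,:,::-1]
d=get_image("top");b=d["img"][:,:,::-1]
f=lambda i:cv2.resize(i,(400,500),interpolation=cv2.INTER_CUBIC)
cv2.imwrite("pics/c2.png",np.hstack([f(a[170:340,230:390]),f(b[150:330,225:455])]))
d=get_image("wrist");cv2.imwrite("pics/w2.png",d["img"][:,:,::-1])
E
```

```text
clock 6.8667 tcp box [ -0.5  36.4 101.6] lin [ 0.5  0.5 -0.4] rot [-0.0001  0.     -0.0002] F [-0.87  0.67  0.65]
```

View pics/c2.png

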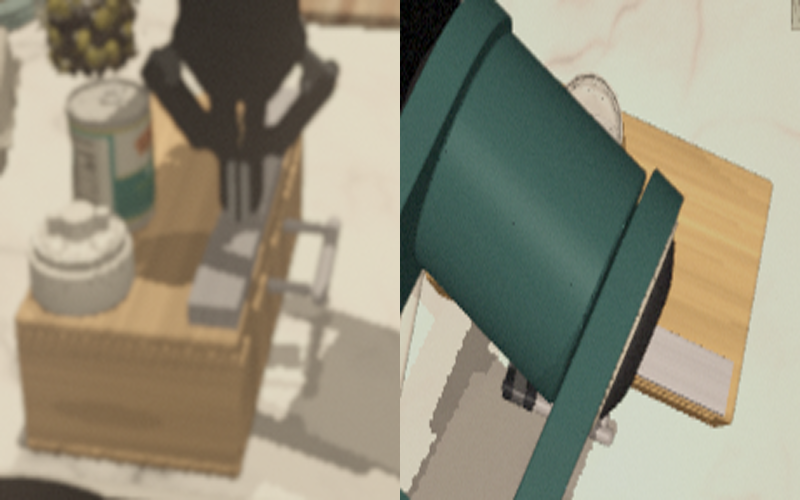

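Call:
apply_moves(
  series=[
    {"linear":[0,0,1],"rot":[0,0,0],"gripper":1},
    {"linear":[0,0,2],"rot":[0,0,0],"gripper":1},
    {"linear":[0,0,2],"rot":[0,0,0],"gripper":1},
    {"linear":[0,0,2],"rot":[0,0,0],"gripper":1},
  ],
)

```text
clock: 7.35
position: [0.549, -0.3271, 0.0998]
orientation: [[0.278, 0.961, 0.0], [0.961, -0.278, -0.0], [-0.0, 0.0, -1.0]]
force: [-0.5, 0.1, 3.2]
gripper_width: 0.004
```

Call:
apply_moves(
  series=[
    {"linear":[0,0,1],"rot":[0,0,0],"gripper":1},
    {"linear":[0,0,2],"rot":[0,0,0],"gripper":1},
    {"linear":[0,0,2],"rot":[0,0,0],"gripper":1},
    {"linear":[0,0,2],"rot":[0,0,0],"gripper":1},
  ],
)

```text
clock: 7.68
position: [0.549, -0.3271, 0.0977]
orientation: [[0.278, 0.961, 0.0], [0.961, -0.278, -0.0], [-0.0, 0.0, -1.0]]
force: [0.6, -1.1, 3.2]
gripper_width: -0.0
```

Call:
apply_moves(
  series=[
    {"linear":[0,0,1],"rot":[0,0,0],"gripper":1},
    {"linear":[0,0,2],"rot":[0,0,0],"gripper":1},
    {"linear":[0,0,2],"rot":[0,0,0],"gripper":1},
    {"linear":[0,0,2],"rot":[0,0,0],"gripper":1},
  ],
)

```text
clock: 8.02
position: [0.5491, -0.3271, 0.0957]
orientation: [[0.278, 0.961, 0.0], [0.961, -0.278, -0.0], [-0.0, 0.0, -1.0]]
force: [0.6, -0.0, 4.2]
gripper_width: -0.002
```

Call:
apply_moves(
  series=[
    {"linear":[0,0,1],"rot":[0,0,0],"gripper":1},
    {"linear":[0,0,1.5],"rot":[0,0,0],"gripper":1},
    {"linear":[0,0,1.5],"rot":[0,0,0],"gripper":1},
    {"linear":[0,0,1.5],"rot":[0,0,0],"gripper":1},
    {"linear":[0,0,1.5],"rot":[0,0,0],"gripper":1},
  ],
)

```text
clock: 8.43
position: [0.549, -0.3271, 0.0942]
orientation: [[0.278, 0.961, 0.0], [0.961, -0.278, -0.0], [-0.0, 0.0, -1.0]]
force: [0.6, 0.5, 5.0]
gripper_width: -0.004
```

```bash
python3 - <<'E'
from h import *
from rig import get_image
go((0,37,102))
d=get_image("side");a=d["img"][:,:,::-1];cv2.imwrite("pics/side3.png",a)
np.savez("pics/side3.npz",**{k:d[k] for k in("fov_y","cx","cy","rvec","tvec")})
cv2.imwrite("pics/c3.png",cv2.resize(a[170:340,230:420],None,fx=3.5,fy=3.5,interpolation=cv2.INTER_CUBIC))
E
```

```text
clock 8.4333 tcp box [-0.4 36.8 94.2] lin [ 0.2  0.4 -7.8] rot [ 0.0003  0.0001 -0.0001] F [0.58 0.49 5.01]
```

View pics/c3.png

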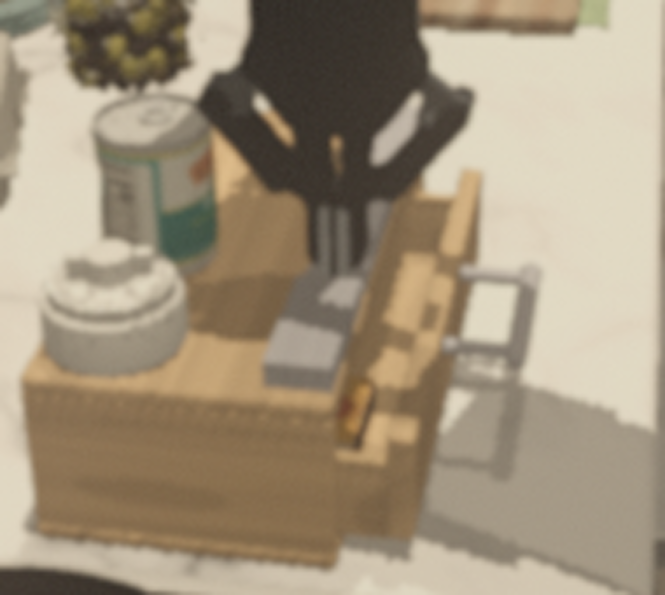

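Call:
apply_moves(
  series=[
    {"linear":[0,0,-8],"rot":[0,0,0],"gripper":1},
    {"linear":[0,0,-25],"rot":[0,0,0],"gripper":1},
    {"linear":[0,0,-50],"rot":[0,0,0],"gripper":1},
    {"linear":[-18,-42,-50],"rot":[0,0,0],"gripper":0.69},
    {"linear":[-36,-85,-50],"rot":[0,0,0],"gripper":0.69},
    {"linear":[-36,-85,-50],"rot":[0,0,0],"gripper":0.69},
    {"linear":[-36,-85,-50],"rot":[0,0,0],"gripper":0.69},
    {"linear":[-36,-85,-50],"rot":[0,0,0],"gripper":0.69},
  ],
)

```text
clock: 9.15
position: [0.4571, -0.3381, 0.1445]
orientation: [[0.279, 0.96, 0.0], [0.96, -0.279, -0.0], [0.0, 0.0, -1.0]]
force: [0.3, 0.5, 0.2]
gripper_width: 0.308
```

```bash
python3 - <<'E'
from h import *
from rig import get_image,state
go((-88,0,100))
print(state()["gripper_width"])
s=cam("pics/side3.npz");g=lambda u,v:(np.array([u,v])/3.5+[230,170]-.5)
for p in((533,265),(516,360)): print(box(ray(s,g(*p),.059)).round(1))
d=get_image("wrist");np.savez("pics/w4.npz",**{k:d[k] for k in("fov_y","cx","cy","rvec","tvec")})
a=d["img"][:,:,::-1];cv2.imwrite("pics/w4.png",a)
E
```

```text
clock 9.15 tcp box [-85.7   0.6 144.5] lin [-0.6 -2.4 44.5] rot [ 0.0003 -0.     -0.001 ] F [0.32 0.54 0.2 ]
0.30751683256344237
[-85.  -45.3  59. ]
[-85.1  43.3  59. ]
```

View pics/w4.png

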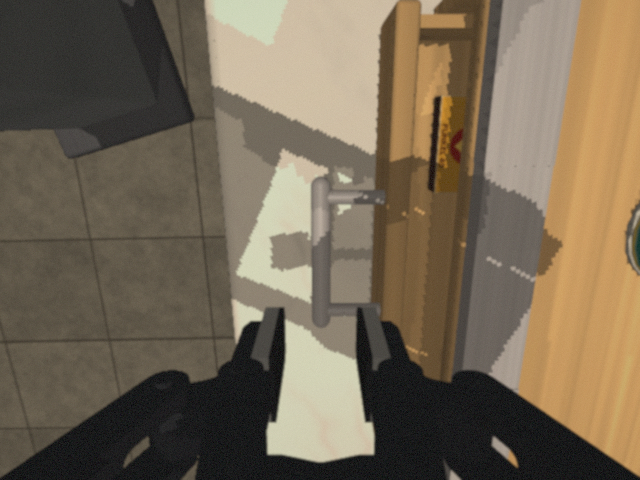

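```bash
python3 - <<'E'
from h import *
s=cam("pics/w4.npz")
for p in((320,178),(320,326),(386,205)): print(box(ray(s,p,.058)).round(1))
go((-86,0,44))
E
```

```text
[-85.7  44.7  58. ]
[-85.9 -44.1  58. ]
[-49.4  29.8  58. ]
clock 9.2 tcp box [-85.2   0.9 144.3] lin [ -0.9  -0.8 100.3] rot [ 0.0001 -0.0001 -0.0004] F [ 0.01 -1.02 -0.33]
```

Call:
apply_moves(
  series=[
    {"linear":[0,-0.6,20],"rot":[0,0,0],"gripper":0.69},
    {"linear":[0,-0.6,40],"rot":[0,0,0],"gripper":0.69},
    {"linear":[0,-0.6,60],"rot":[0,0,0],"gripper":0.69},
    {"linear":[0,-0.6,75],"rot":[0,0,0],"gripper":0.69},
    {"linear":[0,-0.6,88],"rot":[0,0,0],"gripper":0.69},
    {"linear":[0,-0.6,100],"rot":[0,0,0],"gripper":0.69},
    {"linear":[0,-0.6,102],"rot":[0,0,0],"gripper":0.69},
    {"linear":[0,-0.6,102],"rot":[0,0,0],"gripper":0.69},
    {"linear":[0,-0.6,102],"rot":[0,0,0],"gripper":0.69},
  ],
)

```text
clock: 9.95
position: [0.4572, -0.338, 0.0428]
orientation: [[0.278, 0.961, 0.001], [0.961, -0.278, -0.0], [-0.0, 0.001, -1.0]]
force: [0.1, -0.4, 0.3]
gripper_width: 0.312
```

Call:
apply_moves(
  series=[
    {"linear":[0,0,0],"rot":[0,0,0],"gripper":0.85},
    {"linear":[0,0,0],"rot":[0,0,0],"gripper":1},
    {"linear":[0,0,0],"rot":[0,0,0],"gripper":1},
    {"linear":[0,0,0],"rot":[0,0,0],"gripper":1},
    {"linear":[0,0,0],"rot":[0,0,0],"gripper":1},
  ],
  newtons=20,
)

```text
clock: 10.37
position: [0.4572, -0.3382, 0.0431]
orientation: [[0.278, 0.96, 0.001], [0.96, -0.278, -0.001], [-0.001, 0.002, -1.0]]
force: [0.3, 1.1, 6.4]
gripper_width: 0.117
```

Call:
apply_moves(
  series=[
    {"linear":[0,-3,0],"rot":[0,0,0],"gripper":1},
    {"linear":[0,-8,0],"rot":[0,0,0],"gripper":1},
    {"linear":[0,-14,0],"rot":[0,0,0],"gripper":1},
    {"linear":[0,-20,0],"rot":[0,0,0],"gripper":1},
    {"linear":[0,-26,0],"rot":[0,0,0],"gripper":1},
    {"linear":[0,-32,0],"rot":[0,0,0],"gripper":1},
    {"linear":[0,-37,0],"rot":[0,0,0],"gripper":1},
    {"linear":[0,-40,0],"rot":[0,0,0],"gripper":1},
    {"linear":[0,-42,0],"rot":[0,0,0],"gripper":1},
  ],
)

```text
clock: 11.12
position: [0.4166, -0.3264, 0.0431]
orientation: [[0.278, 0.96, 0.001], [0.96, -0.278, -0.001], [-0.001, 0.002, -1.0]]
force: [0.6, 0.6, 5.1]
gripper_width: 0.117
```

Call:
apply_moves(
  series=[
    {"linear":[0,-1,0],"rot":[0,0,0],"gripper":1},
    {"linear":[0,-1.5,0],"rot":[0,0,0],"gripper":1},
    {"linear":[0,-2,0],"rot":[0,0,0],"gripper":1},
    {"linear":[0,-2,0],"rot":[0,0,0],"gripper":1},
  ],
)

```text
clock: 11.45
position: [0.4148, -0.326, 0.0432]
orientation: [[0.278, 0.96, 0.001], [0.96, -0.278, -0.001], [-0.001, 0.002, -1.0]]
force: [-0.1, 0.7, 6.8]
gripper_width: 0.118
```

```bash
python3 -c "
from h import *
go((-130.5,0,44))"
```

```text
clock 11.45 tcp box [-129.6    0.5   43.2] lin [-0.5 -0.9 -0.8] rot [ 0.0017  0.0007 -0.0001] F [-0.09  0.74  6.78]
```

Drawn about 44 mm with no stop felt yet, so I'll creep on until there is resistance.

Call:
apply_moves(
  series=[
    {"linear":[0,-0.5,0],"rot":[0,0,0],"gripper":1},
    {"linear":[0,-1,0],"rot":[0,0,0],"gripper":1},
    {"linear":[0,-1,0],"rot":[0,0,0],"gripper":1},
    {"linear":[0,-1,0],"rot":[0,0,0],"gripper":1},
  ],
)

```text
clock: 11.78
position: [0.4139, -0.3257, 0.0431]
orientation: [[0.278, 0.96, 0.001], [0.96, -0.278, -0.001], [-0.001, 0.002, -1.0]]
force: [-0.2, 0.5, 7.0]
gripper_width: 0.116
```

Call:
apply_moves(
  series=[
    {"linear":[0,-0.5,0],"rot":[0,0,0],"gripper":1},
    {"linear":[0,-1,0],"rot":[0,0,0],"gripper":1},
    {"linear":[0,-1,0],"rot":[0,0,0],"gripper":1},
    {"linear":[0,-1,0],"rot":[0,0,0],"gripper":1},
  ],
)

```text
clock: 12.12
position: [0.4129, -0.3254, 0.0431]
orientation: [[0.278, 0.96, 0.001], [0.96, -0.278, -0.001], [-0.001, 0.002, -1.0]]
force: [-0.9, 0.3, 6.4]
gripper_width: 0.116
```

Call:
apply_moves(
  series=[
    {"linear":[0,-0.5,0],"rot":[0,0,0],"gripper":1},
    {"linear":[0,-1,0],"rot":[0,0,0],"gripper":1},
    {"linear":[0,-1.5,0],"rot":[0,0,0],"gripper":1},
    {"linear":[0,-1.5,0],"rot":[0,0,0],"gripper":1},
  ],
)

```text
clock: 12.45
position: [0.4123, -0.3252, 0.0432]
orientation: [[0.278, 0.96, 0.003], [0.96, -0.278, -0.002], [-0.001, 0.004, -1.0]]
force: [8.5, -2.3, 2.1]
gripper_width: 0.117
```

Call:
apply_moves(
  series=[
    {"linear":[0,-0.5,0],"rot":[0,0,0],"gripper":1},
    {"linear":[0,-1,0],"rot":[0,0,0],"gripper":1},
    {"linear":[0,-1,0],"rot":[0,0,0],"gripper":1},
    {"linear":[0,-1,0],"rot":[0,0,0],"gripper":1},
  ],
)

```text
clock: 12.78
position: [0.4122, -0.3252, 0.0433]
orientation: [[0.278, 0.96, 0.006], [0.96, -0.278, -0.003], [-0.001, 0.006, -1.0]]
force: [18.6, -5.6, -4.7]
gripper_width: 0.121
```

Call:
apply_moves(
  series=[
    {"linear":[0,1.4,0],"rot":[0,0,0],"gripper":1},
    {"linear":[0,1.4,0],"rot":[0,0,0],"gripper":1},
    {"linear":[0,1.4,0],"rot":[0,0,0],"gripper":0.85},
    {"linear":[0,1.4,0],"rot":[0,0,0],"gripper":0.69},
    {"linear":[0,1.4,0],"rot":[0,0,0],"gripper":0.69},
    {"linear":[0,1.4,0],"rot":[0,0,0],"gripper":0.69},
    {"linear":[0,1.4,0],"rot":[0,0,0],"gripper":0.69},
  ],
)

```text
clock: 13.37
position: [0.4113, -0.3246, 0.0419]
orientation: [[0.278, 0.96, -0.0], [0.96, -0.278, 0.0], [0.0, -0.0, -1.0]]
force: [0.3, -0.1, -0.5]
gripper_width: 0.311
```

Call:
apply_moves(
  series=[
    {"linear":[0,0,-10],"rot":[0,0,0],"gripper":0.69},
    {"linear":[0,0,-25],"rot":[0,0,0],"gripper":0.69},
    {"linear":[0,0,-50],"rot":[0,0,0],"gripper":0.69},
    {"linear":[0,0,-80],"rot":[0,0,0],"gripper":0.69},
    {"linear":[0,0,-110],"rot":[0,0,0],"gripper":0.69},
    {"linear":[0,0,-140],"rot":[0,0,0],"gripper":0.69},
    {"linear":[0,0,-150],"rot":[0,0,0],"gripper":0.69},
    {"linear":[0,0,-150],"rot":[0,0,0],"gripper":0.69},
  ],
)

```text
clock: 14.03
position: [0.4122, -0.3253, 0.196]
orientation: [[0.278, 0.96, 0.004], [0.96, -0.278, -0.003], [-0.002, 0.004, -1.0]]
force: [1.0, 0.8, -0.5]
gripper_width: 0.31
```

```bash
python3 - <<'E'
from h import *
from rig import get_image
go((-130,0,200))
d=get_image("wrist");np.savez("pics/w5.npz",**{k:d[k] for k in("fov_y","cx","cy","rvec","tvec")})
w=d["img"][:,:,::-1]
a=get_image("side")["img"][:,:,::-1][160:340,230:420]
cv2.imwrite("pics/c5.png",np.hstack([cv2.resize(w,(440,330)),cv2.resize(a,(348,330),interpolation=cv2.INTER_CUBIC)]))
E
```

```text
clock 14.0333 tcp box [-132.4    0.4  196. ] lin [-0.4  2.4 -4. ] rot [ 0.0045  0.0021 -0.0001] F [ 0.98  0.84 -0.52]
```

View pics/c5.png

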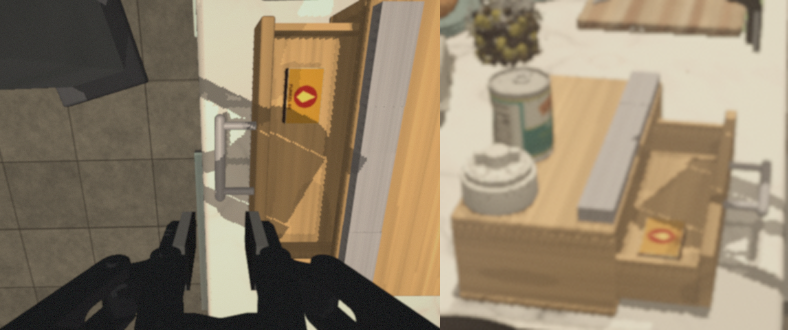

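```bash
python3 - <<'E'
from h import *
from rig import job_done,state
s=cam("pics/w5.npz")
for p in((320,170),(320,287)): print(box(ray(s,p,.058)).round(1))
print(state()["joint_velocities"].round(3),state()["force"].round(1))
E
```

```text
[-131.8   42.5   58. ]
[-131.9  -40.5   58. ]
[-0.001  0.018  0.024  0.001 -0.005 -0.001] [-0.3 -0.8 -0.2]
```

```bash
python3 -c "
from rig import job_done;print(job_done())"
```

```text
the job is handed in; nothing more can be done
None
```

The drawer is unlocked and drawn out to its stop, and I handed the job in at about 14 s on the robot's clock.

- **Finding the catch:** My first press at the search_left point already landed on the catch, about 4 mm down at 3 N. I lifted off and slid in from the stiff bar further left at about 6 to 7 N, until the push dropped about 49 mm left of the bar's middle.
- **Releasing it:** I pressed about 37 mm left of the middle. The catch went about 9.5 mm down at 5 N, and a picture showed the drawer ajar by about 35 mm.
- **Drawing the drawer:** I pinched the handle at 20 N grip and drew it until the pull rose to about 19 N at the stop. Then I eased off, opened the fingers and lifted clear.

**Last checks:**
- The handle moved about 46 mm from ajar, so the drawer is about 80 mm out.
- The tin and timer looked as they were, judged by eye in the side picture.
- Nothing touched the robot. The highest force read on the bar or catch was about 8 N, though forces are only reported at the end of each move.

**One disagreement:** while sliding on the catch, the force read about 0 N for a moment instead of the expected 3 to 4 N. The straight press that followed read 3 to 5 N, as specified.

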